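# Load the food sample pots into the fridge rack in reverse order

### The arm

A 6-joint arm with a two-finger parallel gripper is mounted at the origin on the work surface. World frame = base frame: x ahead of the robot, y to its left, z up, the work surface at z = 0. Lengths are in mm, angles in degrees, forces in N, time in s.
With the tool pointing down it reaches from about 350 to 850 mm from the base axis. Payload 8.1 kg.
Tool frame: the origin (TCP) lies midway between the tips of the shut fingers; the grasp point (between the pads) lies 19 mm behind it; z points along the fingers, y is the direction in which the jaws open and shut (so a half turn about z gives the same grasp; the last joint's range is limited). The gripper opens to 85 mm and grips with 20 to 120 N. Pads are 22 mm wide; open, the fingers measure 114 mm over their backs; the gripper's body (76 mm by 85 mm) begins 54 mm behind the grasp point. The pads swing forward as they close: fully open they stand 13 mm farther back than shut.
Start: joints at [61.398, 7.471, 85.268, -0, 87.261, -4.893], TCP at [241.235, 549.373, 231.292] pointing down, gripper open.
Joint ranges: [-169.43, 169.43], [-51.17, 129.36], [1.28, 143.12], [-76.62, 256.62], [0, 156.53], [-152.29, 152.29]. Speed limits (degrees/s): [136.94, 136.94, 159.86, 180, 180, 180].

### API

Orientations are given as [roll, pitch, yaw] about the fixed x, y, z axes, in that order (R = Rz(yaw) Ry(pitch) Rx(roll)).
In Python, from bench import telemetry, snapshot, camera_params, job gives the robot as it stands. The module is installed in compiled form; this text tells all that it offers.
- The arm moves only by the shell command python3 -m jog 'ROWS' [FORCE]. ROWS is JSON, a list that holds one entry, the list of rows, each a list of 7 numbers: the shift along the tool's x, y, z in units of 50 mm (1.0 is 50 mm), then the turn, a rotation vector about the tool's x, y, z in units of 2 pi rad (1.0 is 2 pi rad), then the opening, from 0 (shut) to 1 (fully open). In form: [[[dx, dy, dz, rx, ry, rz, claw], ...]]. A call has 1 to 12 rows; each row shifts and turns the commanded pose from where the row before left it, along the tool's axes as they then stand; what a row does not reach is not made up. A row lasts 1/8 s, in which the tool goes at most 62.5 mm and 10.7 degrees, less where a joint would pass 70% of its speed; a pose out of reach is approached as far as the arm can. A call with a number of a shift or a turn outside -1 to 1 is refused whole. A call with a gripper value outside its range is refused whole. The fingers move at their own pace and stop on an object; FORCE is the grip in N (left out, the last holds). Time passes only in rows, so rows that do not move let the fingers close. It gives the time, the measured TCP pose, the force and the opening at its end, in the units of the state.
- telemetry.sense(): the state, without advancing time (a new reading comes with each control period).
- snapshot(name): name is "scene" or "side" or "wrist"; returns (picture, depth): 480x640x3 uint8, red, green, blue; 480x640 float32, mm along the optical axis (not along the pixel's ray), 0 where there is no reading.
- camera_params(name): a dict with "K" (3x3 intrinsics, pixels), "D" ([k1, k2, p1, p2, k3] as OpenCV has them; the pictures are not rectified), "extrinsics" (4x4, takes a point from camera to world coordinates). Camera axes: x right, y down, z forward; pixel columns grow to the right and rows downward; lengths in mm; the calibration is good to about 2 mm. A picture is of the moment at which its call begins: read the wrist's pose just before it. camera_params takes no time and is no camera call; for the wrist camera it gives the pose at the moment of the call.
- job.hand_in(): hands the job in, once; it reports no verdict.
The state is a dict: "time": time; "joint_pos": joint angles; "qd": joint speeds; "joint_efforts": joint torques, N m; "tool_pos": TCP position; "tcp_rot": TCP orientation; "ft_force": force on the tool from outside, world axes, zero at the start; "wrist_torque": the same for the moment, N m; "finger_gap": finger opening in mm.
Only numpy, scipy, OpenCV 4.12 (cv2) and the standard library are available. Lean on these libraries where they do the work, as an engineer would, in place of code of your own. Each camera call takes 0.05 s, during which the arm holds its last target. There are 200 camera calls.

### The job

Move the four food sample pots from the black carrier into the empty white fridge rack, one per compartment and in reverse order: the pot nearest the carrier's pull tab goes into the compartment farthest from the rack's pull tab, the next into the one beside it, and so on, until the pot farthest from the carrier's tab stands next to the rack's tab. Keep every pot upright all the way, and leave each standing flat on the floor of its compartment.

Things in the scene. Friction and masses are not known exactly. Their poses are not given: they have to be found in the camera images.
- pot_tall: tall round steel sample pot with a lid of slightly larger diameter: body 46 mm across, lid 50 mm across over the top 12 mm, 84 mm high in all; a dark disc 28 mm across on the lid. Origin at the centre of its underside, z up. About 0.2 kg. Starts on saucer_tall
- pot_short: short round steel sample pot: body 50 mm across, lid 54 mm across over the top 12 mm, 50 mm high in all; plain lid. Origin at the centre of its underside, z up. About 0.18 kg. Starts on saucer_short
- pot_square: square white plastic sample box: body 44 x 44 mm, lid 48 x 48 mm over the top 12 mm, 62 mm high in all; a grey square on the lid. Origin at the centre of its underside, z up. Its x and y axes are square to its sides; it starts turned by up to 0.25 rad relative to the carrier. About 0.15 kg. Starts on saucer_square
- pot_necked: round white ceramic sample jar with a narrower top: body 50 mm across up to 36 mm, then a shoulder, and a round lid 36 mm across from 54 mm to the top at 76 mm. Origin at the centre of its underside, z up. About 0.2 kg. Starts on saucer_necked
- carrier: fixed black plastic carrier, a long shallow tray 78 x 294 mm (x by y of its own frame), base 4 mm thick, rim 6 mm thick and 12 mm high. Origin at the centre of its underside; y runs along its length towards the end with the flat pull tab (an open loop that sticks out to 187 mm from the origin, 9 mm high). Four saucers lie in it at y = +108, +36, -36, -108 mm, x = 0, each with one pot; which is where changes. It may stand to the left or to the right of the fridge rack
- fridge_rack: fixed white plastic fridge rack, 78 x 294 mm (x by y of its own frame), with four square compartments in a row, each 66 x 66 mm inside, centred at y = +108, +36, -36, -108 mm, x = 0; floor 4 mm above the underside, rim and partitions 6 mm thick with their tops 12 mm above the underside. Origin at the centre of its underside; y runs along its length towards the end with the flat pull tab (an open loop that sticks out to 187 mm from the origin, 9 mm high). Empty at the start
- saucer_tall: thin square steel saucer, 64 x 64 x 3 mm, fixed in the carrier with its underside 4 mm above the carrier's underside; the one on which pot_tall stands at the start, so it still shows afterwards where that pot stood. Origin at the centre of its underside
- saucer_short: thin square steel saucer, 64 x 64 x 3 mm, fixed in the carrier with its underside 4 mm above the carrier's underside; the one on which pot_short stands at the start, so it still shows afterwards where that pot stood. Origin at the centre of its underside
- saucer_square: thin square steel saucer, 64 x 64 x 3 mm, fixed in the carrier with its underside 4 mm above the carrier's underside; the one on which pot_square stands at the start, so it still shows afterwards where that pot stood. Origin at the centre of its underside
- saucer_necked: thin square steel saucer, 64 x 64 x 3 mm, fixed in the carrier with its underside 4 mm above the carrier's underside; the one on which pot_necked stands at the start, so it still shows afterwards where that pot stood. Origin at the centre of its underside

How it is judged:
By the outcome, as a careful person would: the job done as asked, in the order asked, and still so for the second after the job is handed in, with the robot touching nothing.
It also fails if it takes over 106 s, if anything falls off the work surface, if the arm or the gripper's body presses on something with over 40 N, if the wrist force passes 120 N, or if a joint passes its speed limit or range.

## Working session

There is one attempt and no reset: what is moved stays moved. The work goes in short steps, Python scripts to look and compute and a shell command to move; the robot and the scene stay as the last step left them, time stands still between calls to the robot, and variables do not carry over. Pictures are saved under pics/ and viewed, about 12 in all and at most 16, crops included, and the job is handed in when it is done.

```bash
mkdir -p pics
python3 - <<'E'
from bench import telemetry, snapshot, camera_params
import cv2, numpy as np
print(telemetry.sense())
for n in ("scene","side"):
    p,d=snapshot(n); cv2.imwrite(f"pics/{n}0.png",p[:,:,::-1]); np.save(f"pics/{n}0.npy",d)
    c=camera_params(n); print(n,np.round(c["K"],1).tolist(),c["D"],np.round(c["extrinsics"],3).tolist())
E
```

```text
{'time': 0.0, 'joint_pos': array([ 6.13950259e+01,  7.51417878e+00,  8.53304015e+01, -2.02113787e-03,
        8.72612279e+01, -4.89199607e+00]), 'qd': array([-0.03348451,  0.07260389,  0.00931642, -0.0552507 ,  0.10216391,
       -0.00761446]), 'joint_efforts': array([ 2.08161160e-03, -5.69409049e+01, -5.00549340e+01, -2.63153134e-05,
        1.50970789e-02, -3.92753896e-05]), 'tool_pos': array([241.00740663, 548.86184405, 230.24336325]), 'tcp_rot': array([-1.79894405e+02, -7.01177998e-03,  1.56287114e+02]), 'ft_force': array([ 0.77672272, -0.75800529, -0.13128688]), 'wrist_torque': array([-0.01834159,  0.00262433,  0.04038308]), 'finger_gap': 85.42859978089243}
scene [[499.7, 0.0, 319.9], [0.0, 499.7, 230.6], [0.0, 0.0, 1.0]] [-0.11638583  0.          0.          0.          0.        ] [[0.026, 0.721, -0.692, 1156.251], [1.0, -0.021, 0.016, -32.707], [-0.003, -0.693, -0.721, 713.894], [0.0, 0.0, 0.0, 1.0]]
side [[440.3, 0.0, 311.0], [0.0, 440.3, 243.6], [0.0, 0.0, 1.0]] [-0.0398789  0.         0.         0.         0.       ] [[-0.998, -0.045, 0.039, 483.942], [-0.059, 0.687, -0.725, 621.934], [0.006, -0.726, -0.688, 619.032], [0.0, 0.0, 0.0, 1.0]]
```

View pics/scene0.png

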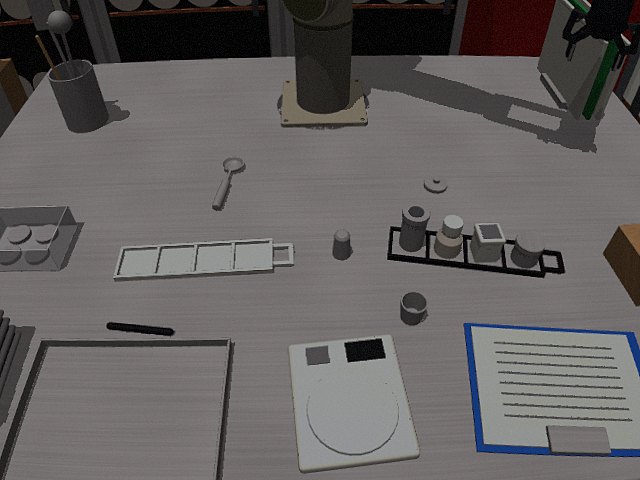

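View pics/side0.png

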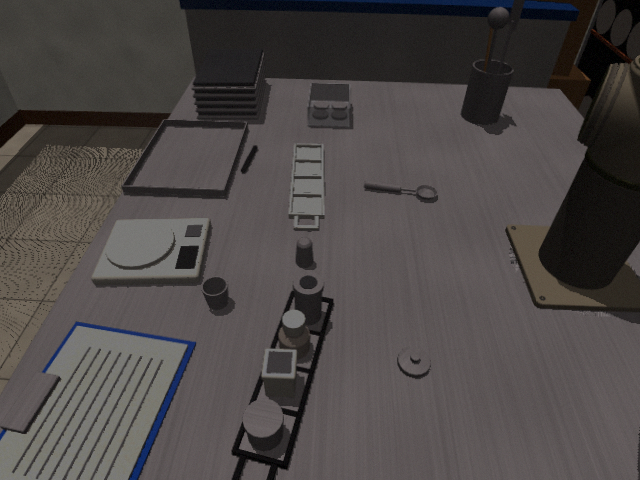

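The scene view shows the rack on the −y side, with corners near (118,248), (272,240), (274,270), (116,278) and its tab at (283,254). The carrier is on the +y side with its tab at (552,261). Counting from the carrier's tab, the pots are short (528,250), square (488,240), necked (450,235) and tall (413,227). The side view shows the same order. Next I'll locate everything.

```bash
cat > h.py <<'E'
import numpy as np, cv2
from bench import telemetry, snapshot, camera_params
def cloud(d,c):
    v,u=np.mgrid[0:480,0:640]
    n=cv2.undistortPoints(np.dstack([u,v]).reshape(-1,1,2).astype(np.float64),c["K"],np.array(c["D"])).reshape(480,640,2)
    P=np.dstack([n,np.ones((480,640))])*d[...,None]
    E=np.array(c["extrinsics"]); return P@E[:3,:3].T+E[:3,3]
def onplane(px,c,z):
    n=cv2.undistortPoints(np.array(px,float).reshape(-1,1,2),c["K"],np.array(c["D"])).reshape(-1,2)
    E=np.array(c["extrinsics"]); r=np.c_[n,np.ones(len(n))]@E[:3,:3].T
    return E[:3,3]+r*((z-E[2,3])/r[:,2])[:,None]
E
python3 - <<'E'
from h import *
for n,rects in (("scene",((105,230,302,285,'rack'),(380,200,570,280,'carrier'))),("side",((282,138,332,232,'rack'),(225,265,340,480,'carrier')))):
    c=camera_params(n); im=cv2.imread(f"pics/{n}0.png"); P=cloud(np.load(f"pics/{n}0.npy"),c)
    g=cv2.cvtColor(im,cv2.COLOR_BGR2GRAY)
    for x0,y0,x1,y1,w in rects:
        S=P[y0:y1,x0:x1]; G=g[y0:y1,x0:x1]; z=S[...,2]
        print(n,w,"table z",np.median(P[290:310,330:380,2]),"gray pct",np.percentile(G,[2,10,50,90]))
        m=((z>7)&(z<20)) 
        Q=S[m][:,:2].astype(np.float32); r=cv2.minAreaRect(Q); print(" z 7-20 rect",r, m.sum())
        if w=='carrier':
            for nm,h in (('tall',91),('short',57),('square',69),('necked',83)):
                pass
            m=(z>40).astype(np.uint8); k,l,st,ce=cv2.connectedComponentsWithStats(m)
            for i in range(1,k):
                if st[i,4]<30: continue
                A=S[l==i]; zt=np.percentile(A[:,2],95); T=A[A[:,2]>zt-5]
                cc,rr=cv2.minEnclosingCircle(T[:,:2].astype(np.float32))
                print("  blob",st[i].tolist(),"ztop",round(zt,1),"circ",np.round(cc,1),round(rr,1),"mean",T.mean(0).round(1),"rect",cv2.minAreaRect(T[:,:2].astype(np.float32)))
E
```

```text
scene rack table z -1.502646296504281 gray pct [ 51.  81. 117. 152.]
 z 7-20 rect ((542.4671630859375, -236.13497924804688), (82.1851806640625, 333.19085693359375), 2.6848700046539307) 1562
scene carrier table z -1.502646296504281 gray pct [  0.  20. 114. 120.]
 z 7-20 rect ((542.1213989257812, 277.4158935546875), (334.1094970703125, 81.62208557128906), 78.96761322021484) 1739
  blob [21, 3, 29, 37, 884] ztop 91.9 circ [823.6  66.2] 347.0 mean [521.3 153.7  94.5] rect ((823.3734741210938, 65.37991333007812), (48.30622863769531, 694.054443359375), 73.7369384765625)
  blob [57, 15, 27, 33, 661] ztop 83.4 circ [837.5 100.5] 345.5 mean [547.7 215.1  95. ] rect ((832.768798828125, 89.75904083251953), (35.97267532348633, 690.8412475585938), 66.28321838378906)
  blob [93, 23, 33, 29, 781] ztop 70.0 circ [547.8 288.7] 32.1 mean [549.9 287.7  68.4] rect ((548.8132934570312, 287.8640441894531), (48.41640090942383, 49.29911804199219), 89.50572204589844)
  blob [135, 30, 31, 27, 634] ztop 57.9 circ [848.6 176.3] 372.0 mean [566.8 362.5  59.8] rect ((839.6968994140625, 164.08358764648438), (53.059879302978516, 743.5845947265625), 54.05067443847656)
side rack table z -0.12098490186701838 gray pct [ 44.  65.  91. 120.]
 z 7-20 rect ((539.3612060546875, -235.41099548339844), (77.98075866699219, 338.23443603515625), 2.643187999725342) 945
side carrier table z -0.12098490186701838 gray pct [10. 27. 87. 93.]
 z 7-20 rect ((542.7747802734375, 233.21942138671875), (189.11611938476562, 375.5683898925781), 12.998981475830078) 2996
  blob [36, 6, 63, 116, 3273] ztop 91.9 circ [498.6 376. ] 246.4 mean [512.2 167.2 102. ] rect ((503.384521484375, 376.1983642578125), (48.134010314941406, 492.730712890625), 2.601722240447998)
  blob [17, 133, 42, 44, 1393] ztop 58.3 circ [522.9 479.7] 147.4 mean [559.2 367.5  58.9] rect ((514.5368041992188, 476.3348083496094), (53.47091293334961, 292.7149963378906), 22.21909523010254)
```

Run:
```python
from h import *
H=dict(short=((558.9,363.9),57),square=((545.2,293.1),69),necked=((531.4,222.4),83),tall=((517.7,151.7),91))
for n in ("scene","side"):
    c=camera_params(n); d=np.load(f"pics/{n}0.npy"); P=cloud(d,c)
    for k,(xy,h) in H.items():
        m=(d>0)&(abs(P[...,2]-h)<3.5)&(np.hypot(P[...,0]-xy[0],P[...,1]-xy[1])<36)
        m=cv2.morphologyEx(m.astype(np.uint8),cv2.MORPH_OPEN,np.ones((3,3),np.uint8))>0
        T=P[m].astype(np.float32)
        if len(T)<20: print(n,k,len(T)); continue
        cc,r=cv2.minEnclosingCircle(T[:,:2]); R=cv2.minAreaRect(T[:,:2])
        print(n,k,len(T),"circ",np.round(cc,1),round(r,1),"rect",np.round(R[0],1),np.round(R[1],1),round(R[2],1),"zmed",round(float(np.median(T[:,2])),1))
    # rack: partitions/rim top
    m=(d>0)&(P[...,2]>8.5)&(P[...,2]<16)&(abs(P[...,0]-542)<55)&(P[...,1]>-420)&(P[...,1]<-112)
    R=cv2.minAreaRect(P[m][:,:2].astype(np.float32)); print(n,"rack rim",R)
s=telemetry.sense(); print(s["tool_pos"])
```

```text
Traceback (most recent call last):
cv2.error: OpenCV(4.12.0) /io/opencv/modules/imgproc/src/shapedescr.cpp:201: error: (-215:Assertion failed) count >= 0 && (depth == CV_32F || depth == CV_32S) in function 'minEnclosingCircle'
```

Run:
```python
from h import *
H=dict(short=((558.9,363.9),57),square=((545.2,293.1),69),necked=((531.4,222.4),83),tall=((517.7,151.7),91))
for n in ("scene","side"):
    c=camera_params(n); d=np.load(f"pics/{n}0.npy"); P=cloud(d,c)
    for k,(xy,h) in H.items():
        m=(d>0)&(abs(P[...,2]-h)<3.5)&(np.hypot(P[...,0]-xy[0],P[...,1]-xy[1])<36)
        m=cv2.morphologyEx(m.astype(np.uint8),cv2.MORPH_OPEN,np.ones((3,3),np.uint8))>0
        T=P[m]; Q=np.ascontiguousarray(T[:,:2],dtype=np.float32)
        if len(T)<20: print(n,k,len(T)); continue
        cc,r=cv2.minEnclosingCircle(Q); R=cv2.minAreaRect(Q)
        print(n,k,len(T),"circ",np.round(cc,1),round(r,1),"rect",np.round(R[0],1),np.round(R[1],1),round(R[2],1),"zmed",round(float(np.median(T[:,2])),1))
    m=(d>0)&(P[...,2]>8.5)&(P[...,2]<16)&(abs(P[...,0]-542)<55)&(P[...,1]>-420)&(P[...,1]<-112)
    R=cv2.minAreaRect(np.ascontiguousarray(P[m][:,:2],dtype=np.float32)); print(n,"rack rim",R)
```

```text
scene short 488 circ [562.3 365.8] 29.0 rect [562.7 365.4] [53.2 52.6] 87.9 zmed 56.1
scene square 473 circ [547.7 289.9] 31.1 rect [548.9 288.4] [47.  49.3] 88.5 zmed 68.6
scene necked 210 circ [532.1 220.2] 19.0 rect [533.5 220.3] [34.4 33.6] 80.6 zmed 82.2
scene tall 422 circ [515.5 156.4] 26.0 rect [514.7 155.4] [47.1 49.8] 81.4 zmed 90.3
scene rack rim ((543.6355590820312, -257.33416748046875), (81.83705139160156, 290.7295837402344), 2.6848702430725098)
side short 1271 circ [559.6 365.7] 27.1 rect [559.6 365.9] [52.9 52.7] 88.6 zmed 56.7
side square 996 circ [545.1 289.8] 32.2 rect [545.2 289.7] [48.3 48.7] 1.9 zmed 68.8
side necked 370 circ [531.1 222.3] 18.0 rect [530.8 222.9] [34.7 34.1] 5.7 zmed 82.7
side tall 600 circ [513.5 155.8] 25.8 rect [512.9 155.6] [49.1 49.5] 24.7 zmed 91.1
side rack rim ((540.3890380859375, -257.67437744140625), (77.98075866699219, 293.66021728515625), 2.643187999725342)
```

```bash
cat > plan.py <<'E'
import sys, numpy as np
from scipy.spatial.transform import Rotation as R
from bench import telemetry
s=telemetry.sense(); p=s["tool_pos"]; A=R.from_euler('xyz',s["tcp_rot"],degrees=True)
T=np.array([float(v) for v in sys.argv[1:4]]); B=R.from_euler('xyz',[180,0,float(sys.argv[4])],degrees=True)
print("t",round(s["time"],2),"pos",p.round(1),"rot",s["tcp_rot"].round(2),"F",s["ft_force"].round(1),"gap",round(s["finger_gap"],1),"j",s["joint_pos"].round(0))
print("shift units",(A.inv().apply(T-p)/50).round(3),"after turn",(B.inv().apply(T-p)/50).round(3),"turn units",((A.inv()*B).as_rotvec()/2/np.pi).round(4))
E
python3 -m jog '[[[0,0,0,0,0,0.0268,1],[0,0,0,0,0,0.0268,1],[0,0,0,0,0,0.0268,1],[0,0,0,0,0,0.0268,1],[0,0,0,0,0,0.0268,1],[0,0,0,0,0,0.0268,1],[0,0,0,0,0,0.0268,1],[0,0,0,0,0,0.0268,1],[0,0,0,0,0,0,1]]]' 40
python3 plan.py 561 365.8 150 79
```

```text
time: 1.23
tool_pos: [241.1, 549.1, 230.8]
tcp_rot: [-180.0, 0.1, 79.2]
ft_force: [0.9, 0.7, 0.1]
finger_gap: 85.4
t 1.23 pos [241.1 549.1 230.8] rot [-1.7998e+02  5.0000e-02  7.9170e+01] F [0.9 0.7 0.1] gap 85.4 j [61.  7. 85. -0. 87. 72.]
shift units [-2.397  6.973  1.615] after turn [-2.378  6.98   1.615] turn units [-0.      0.0001  0.0005]
```

```bash
python3 -m jog '[[[-0.3,0.872,0.2,0,0,0,1],[-0.3,0.872,0.2,0,0,0,1],[-0.3,0.872,0.2,0,0,0,1],[-0.3,0.872,0.2,0,0,0,1],[-0.3,0.872,0.2,0,0,0,1],[-0.3,0.872,0.2,0,0,0,1],[-0.3,0.872,0.2,0,0,0,1],[-0.3,0.872,0.2,0,0,0,1],[0,0,0,0,0,0,1],[0,0,0,0,0,0,1]]]' >/dev/null
python3 plan.py 561 365.8 32 79
python3 - <<'E'
from h import *
c=camera_params("wrist"); p,d=snapshot("wrist"); cv2.imwrite("pics/w1.png",p[:,:,::-1])
P=cloud(d,c); T=P[(d>0)&(abs(P[...,2]-57)<5)&(np.hypot(P[...,0]-561,P[...,1]-366)<40)]
if len(T)>20: print(len(T),cv2.minEnclosingCircle(np.ascontiguousarray(T[:,:2],dtype=np.float32)),np.median(T[:,2]))
T=P[(d>0)&(abs(P[...,2]-69)<5)&(np.hypot(P[...,0]-546,P[...,1]-290)<40)]
if len(T)>20: print(len(T),cv2.minAreaRect(np.ascontiguousarray(T[:,:2],dtype=np.float32)),np.median(T[:,2]))
E
```

```text
t 2.48 pos [560.8 365.6 150.9] rot [-1.7994e+02  1.0000e-02  7.9220e+01] F [-0.4 -0.1  0.2] gap 85.4 j [29. 21. 78.  0. 81. 39.]
shift units [0.006 0.006 2.378] after turn [0.005 0.004 2.378] turn units [-0.0002  0.      0.0006]
3994 ((560.6702270507812, 364.671875), 27.01346206665039) 55.98182823254429
3215 ((546.7556762695312, 288.5716857910156), (48.267921447753906, 48.2808837890625), 1.1203908920288086) 68.24005900088002
```

View pics/w1.png

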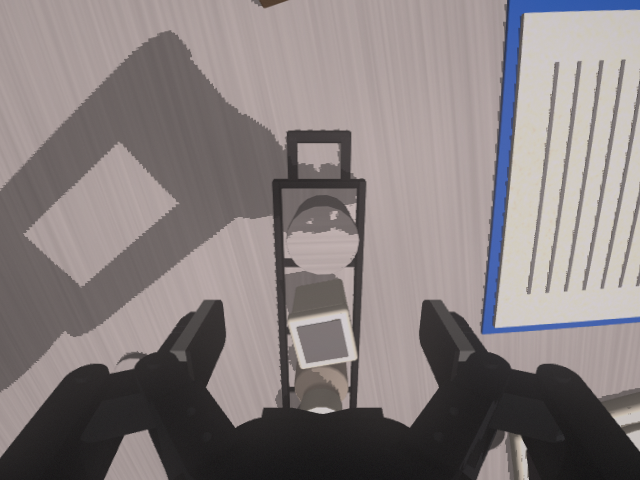

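The short lid is centred between the jaws at about (321,232). The wrist cloud puts it at (560.7,364.7), in agreement with the other views, so I'm grasping it.

```bash
python3 -m jog '[[[0.01,0.01,0.6,0,0,0,1],[0.01,0,0.6,0,0,0,1],[0,0,0.6,0,0,0,1],[0,0,0.4,0,0,0,1],[0,0,0.24,0,0,0,1],[0,0,0,0,0,0,0.4],[0,0,0,0,0,0,0.2],[0,0,0,0,0,0,0.2],[0,0,0,0,0,0,0.2],[0,0,0,0,0,0,0.2],[0,0,0,0,0,0,0.2],[0,0,0,0,0,0,0.2]]]' 45
python3 plan.py 546.8 -365.4 140 92.66
```

```text
time: 4.03
tool_pos: [563.0, 367.2, 31.1]
tcp_rot: [179.9, -0.1, 79.1]
ft_force: [-0.7, 0.1, 5.8]
finger_gap: 52.1
t 4.03 pos [563.  367.2  31.1] rot [ 1.7987e+02 -1.1000e-01  7.9110e+01] F [-0.7  0.1  5.8] gap 52.1 j [29. 28. 83.  0. 70. 40.]
shift units [-14.444   2.457  -2.201] after turn [-14.62   -1.003  -2.178] turn units [ 0.0004 -0.0003 -0.0376]
```

```bash
python3 -m jog '[[[0,0,-0.05,0,0,0,0.2],[0,0,0,0,0,0,0.2]]]'
python3 - <<'E'
from h import *
p,d=snapshot("side"); a=p[240:480,180:400,::-1]
q,e=snapshot("scene"); b=q[170:300,380:590,::-1]
a=cv2.resize(a,(550,600)); b=cv2.resize(b,(240,149)); o=np.zeros((600,790,3),np.uint8); o[:,:550]=a; o[:149,550:]=b
cv2.imwrite("pics/g1.png",o)
E
```

```text
time: 4.28
tool_pos: [561.5, 366.3, 31.6]
tcp_rot: [-180.0, 0.0, 79.1]
ft_force: [-0.9, 0.4, -1.1]
finger_gap: 52.1
```

View pics/g1.png

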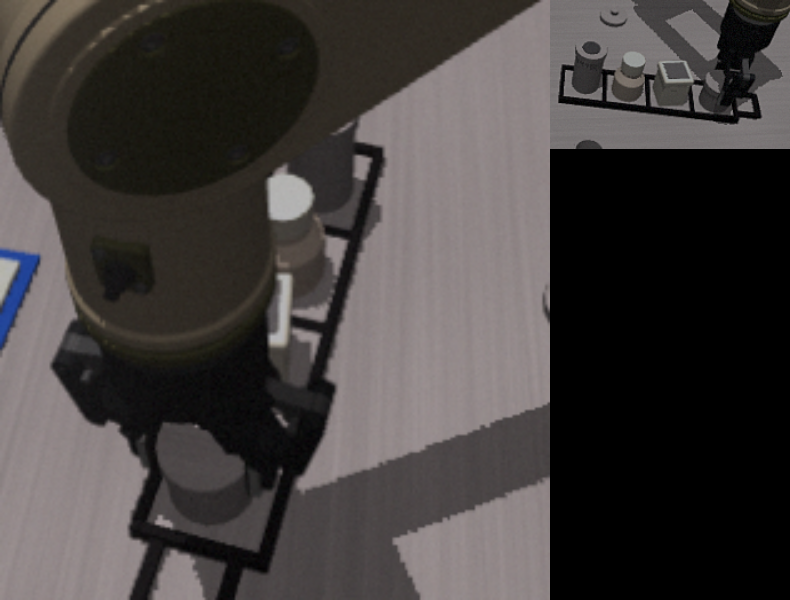

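The short pot (crop at about (205,460)) sits upright between the jaws, so I'm lifting it.

```bash
python3 -m jog '[[[0,0,-0.1,0,0,0,0.2],[0,0,-0.3,0,0,0,0.2],[0,0,-0.6,0,0,0,0.2],[0,0,-0.6,0,0,0,0.2],[0,0,-0.5,0,0,0,0.2],[0,0,0,0,0,-0.019,0.2],[0,0,0,0,0,-0.019,0.2],[0,0,0,0,0,0,0.2]]]' 
python3 plan.py 546.8 -365.4 120 92.66
python3 - <<'E'
from h import *
p,d=snapshot("side"); cv2.imwrite("pics/g2.png",cv2.resize(p[150:450,150:450,::-1],(600,600)))
E
```

```text
time: 5.38
tool_pos: [562.1, 366.7, 138.1]
tcp_rot: [179.9, -0.0, 92.7]
ft_force: [-0.3, 0.4, -1.5]
finger_gap: 52.5
t 5.38 pos [562.1 366.7 138.1] rot [ 1.7993e+02 -3.0000e-02  9.2740e+01] F [-0.3  0.4 -1.5] gap 52.5 j [29. 21. 79.  0. 80. 26.]
shift units [-14.611  -1.006   0.352] after turn [-14.612  -0.985   0.362] turn units [ 0.0002 -0.0001  0.0002]
```

View pics/g2.png

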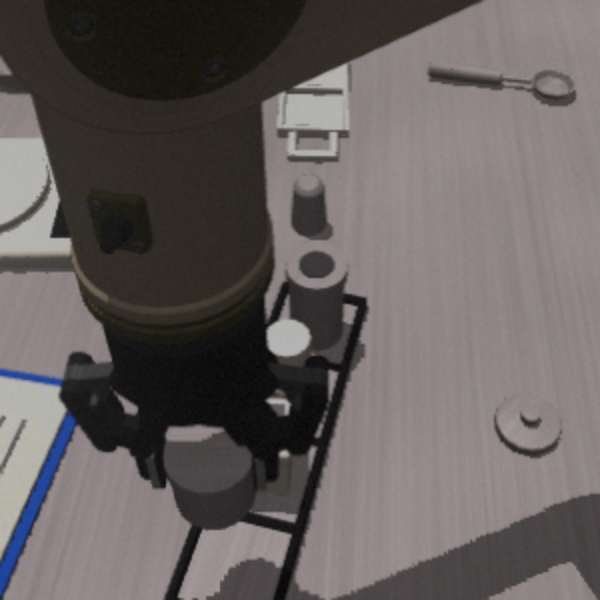

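The short pot is held upright (about (210,470) in the crop) and clear of the carrier. I'm carrying it over to the rack.

```bash
python3 -m jog '[[[-0.4,-0.05,-0.3,0,0,0,0.2],[-0.8,-0.06,-0.2,0,0,0,0.2],[-0.8,-0.06,0,0,0,0,0.2],[-0.8,-0.06,0,0,0,0,0.2],[-0.8,-0.06,0,0,0,0,0.2],[-0.8,-0.06,0,0,0,0,0.2],[-0.8,-0.06,0,0,0,0,0.2],[-0.8,-0.06,0,0,0,0,0.2],[-0.8,-0.06,0,0,0,0,0.2],[-0.8,-0.06,0,0,0,0,0.2],[-0.8,-0.06,0,0,0,0,0.2],[-0.8,-0.06,0,0,0,0,0.2]]]' >/dev/null
python3 -m jog '[[[-0.8,-0.06,0,0,0,0,0.2],[-0.8,-0.06,0,0,0,0,0.2],[-0.8,-0.06,0,0,0,0,0.2],[-0.8,-0.06,0,0,0,0,0.2],[-0.8,-0.06,0,0,0,0,0.2],[-0.8,0,0.2,0,0,0,0.2],[-0.4,0,0.3,0,0,0,0.2],[0,0,0.3,0,0,0,0.2],[0,0,0,0,0,0,0.2]]]' 
python3 plan.py 546.8 -365.4 29 92.66
python3 - <<'E'
from h import *
c=camera_params("wrist"); p,d=snapshot("wrist"); cv2.imwrite("pics/w2.png",p[:,:,::-1])
P=cloud(d,c); print("table",np.median(P[(d>0)&(P[...,2]<2)][:,2]))
T=P[(d>0)&(P[...,2]>7.5)&(P[...,2]<16)&(abs(P[...,0]-542)<55)&(P[...,1]>-425)&(P[...,1]<-112)]
print(cv2.minAreaRect(np.ascontiguousarray(T[:,:2],dtype=np.float32)), T[:,1].min(),T[:,1].max())
E
```

```text
time: 8.05
tool_pos: [545.3, -353.6, 119.8]
tcp_rot: [-179.8, -0.2, 92.7]
ft_force: [0.4, 0.5, -1.3]
finger_gap: 52.0
t 8.05 pos [ 545.3 -353.6  119.8] rot [-1.7984e+02 -1.6000e-01  9.2720e+01] F [ 0.4  0.5 -1.3] gap 52.0 j [-37.  19.  83.   0.  78. -40.]
shift units [-0.242  0.024  1.815] after turn [-0.237  0.019  1.816] turn units [-0.0004 -0.0004  0.0002]
table -1.0141045856862547
((543.8878784179688, -296.9283447265625), (78.64514923095703, 203.6352081298828), 2.7240138053894043) -396.84118314939246 -193.44982282088804
```

View pics/w2.png

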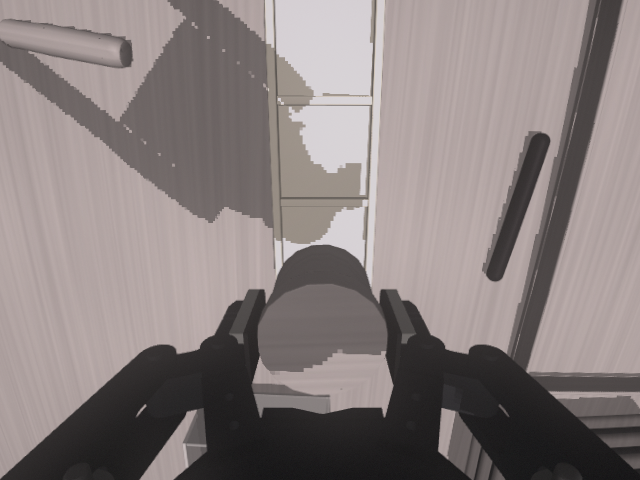

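The wrist view shows the short pot held at (322,320). The rack partitions are at about (323,100) and (323,201), and the compartment rim spans columns 272–376. I'll check the partition positions.

Run:
```python
from h import *
c=camera_params("wrist")
Q=onplane([(326,100),(324,201),(272,150),(375,150),(278,230),(370,230)],c,12); print(Q.round(1))
u=np.array([-.0464,.9989]); o=np.array([541.8,-257.5])
for q in Q: r=q[:2]-o; print("rack coords x",round(r@np.array([.9989,.0464]),1),"y",round(r@u,1))
```

```text
[[ 544.  -257.    12. ]
 [ 546.2 -327.8   12. ]
 [ 507.2 -292.4   12. ]
 [ 580.8 -288.8   12. ]
 [ 512.1 -352.1   12. ]
 [ 582.6 -348.7   12. ]]
rack coords x 2.3 y 0.4
rack coords x 1.2 y -70.4
rack coords x -36.2 y -33.2
rack coords x 37.5 y -33.1
rack coords x -34.1 y -93.2
rack coords x 36.6 y -93.0
```

```bash
python3 -m jog '[[[-0.12,0.015,0.2,0,0,0,0.2],[-0.1,0.015,0.4,0,0,0,0.2],[0,0,0.5,0,0,0,0.2],[0,0,0.4,0,0,0,0.2],[0,0,0.2,0,0,0,0.2],[0,0,0.06,0,0,0,0.2],[0,0,0,0,0,0,0.2]]]'
python3 plan.py 547.3 -364.8 28.5 92.66
```

```text
time: 8.98
tool_pos: [548.7, -366.3, 34.3]
tcp_rot: [180.0, 0.0, 92.8]
ft_force: [-0.1, 0.5, -1.2]
finger_gap: 52.2
t 8.97 pos [ 548.7 -366.3   34.3] rot [1.7997e+02 3.0000e-02 9.2790e+01] F [-0.1  0.5 -1.2] gap 52.2 j [-38.  26.  85.  -0.  69. -41.]
shift units [ 0.031 -0.027  0.117] after turn [ 0.031 -0.027  0.117] turn units [0.0001 0.0001 0.0004]
```

```bash
python3 -m jog '[[[0.02,-0.02,0.05,0,0,0,0.2],[0,0,0.03,0,0,0,0.2],[0,0,0.02,0,0,0,0.2],[0,0,0,0,0,0,0.2],[0,0,0,0,0,0,0.2]]]'
```

```text
time: 9.6
tool_pos: [547.3, -365.1, 28.8]
tcp_rot: [180.0, 0.0, 92.8]
ft_force: [-0.6, -0.5, -1.1]
finger_gap: 52.1
```

```bash
python3 -m jog '[[[0,0,0.02,0,0,0,0.2],[0,0,0.01,0,0,0,0.2],[0,0,0,0,0,0,0.2],[0,0,0,0,0,0,0.2]]]'
```

```text
time: 10.1
tool_pos: [547.5, -365.3, 28.1]
tcp_rot: [180.0, 0.0, 92.8]
ft_force: [-2.9, 1.9, 4.8]
finger_gap: 51.9
```

```bash
python3 -m jog '[[[0,0,0,0,0,0,0.75],[0,0,0,0,0,0,1],[0,0,0,0,0,0,1],[0,0,0,0,0,0,1],[0,0,-0.4,0,0,0,1],[0,0,-0.8,0,0,0,1],[0,0,-0.8,0,0,0.0055,1],[0,0,0,0,0,0,1]]]' 
python3 plan.py 546.6 289 150 90.8
python3 - <<'E'
from h import *
p,d=snapshot("wrist"); cv2.imwrite("pics/w3.png",cv2.resize(p[100:480,100:540,::-1],(440,380)))
E
```

```text
time: 11.1
tool_pos: [550.2, -367.3, 134.5]
tcp_rot: [179.5, 0.4, 90.8]
ft_force: [0.6, 0.5, -0.2]
finger_gap: 85.4
t 11.1 pos [ 550.2 -367.3  134.5] rot [179.55   0.37  90.79] F [ 0.6  0.5 -0.2] gap 85.4 j [-38.  20.  81.  -0.  78. -39.]
shift units [13.124  0.112 -0.394] after turn [13.126  0.111 -0.311] turn units [ 0.0013  0.001  -0.    ]
```

View pics/w3.png

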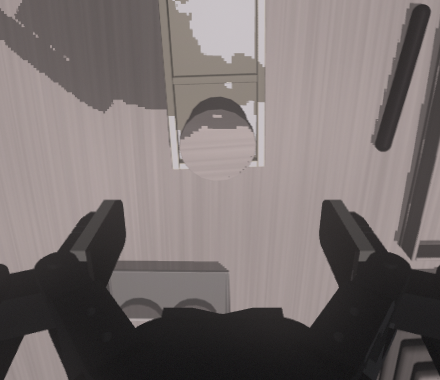

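The short pot stands in the end compartment (crop at (218,145)), clear of the walls. Next is the square box.

```bash
python3 -m jog '[[[0.5,0,-0.15,0,0,0,1],[0.9,0,-0.15,0,0,0,1],[0.9,0.01,0,0,0,0,1],[0.9,0.01,0,0,0,0,1],[0.9,0.01,0,0,0,0,1],[0.9,0.01,0,0,0,0,1],[0.9,0.01,0,0,0,0,1],[0.9,0.01,0,0,0,0,1],[0.9,0.01,0,0,0,0,1],[0.9,0.01,0,0,0,0,1],[0.9,0.01,0,0,0,0,1],[0.9,0.01,0,0,0,0,1]]]' >/dev/null
python3 -m jog '[[[0.9,0.01,0,0,0,0,1],[0.9,0.01,0,0,0,0,1],[0.6,0,0,0,0,0,1],[0.3,0,0,0,0,0,1],[0,0,0,0,0,0,1],[0,0,0,0,0,0,1]]]' >/dev/null
python3 plan.py 546.6 289 40 90.8
python3 - <<'E'
from h import *
c=camera_params("wrist"); p,d=snapshot("wrist"); cv2.imwrite("pics/w4.png",p[:,:,::-1])
P=cloud(d,c)
T=P[(d>0)&(abs(P[...,2]-69)<4)&(np.hypot(P[...,0]-546,P[...,1]-290)<40)]
print(len(T),cv2.minAreaRect(np.ascontiguousarray(T[:,:2],dtype=np.float32)),np.median(T[:,2]))
T=P[(d>0)&(abs(P[...,2]-83)<4)&(np.hypot(P[...,0]-531,P[...,1]-222)<30)]
if len(T)>20: print(len(T),cv2.minEnclosingCircle(np.ascontiguousarray(T[:,:2],dtype=np.float32)))
E
```

```text
t 13.4 pos [544.1 288.8 142. ] rot [-1.7997e+02  4.0000e-02  9.0770e+01] F [-1.1 -0.6  0.8] gap 85.6 j [23. 13. 88. -0. 79. 22.]
shift units [0.006 0.051 2.04 ] after turn [0.004 0.05  2.04 ] turn units [-0.0001  0.0001 -0.0001]
4629 ((546.7122802734375, 288.51849365234375), (47.967010498046875, 48.14229965209961), 0.7954999208450317) 68.29242670603116
1728 ((532.394287109375, 221.05575561523438), 18.106264114379883)
```

```bash
python3 -m jog '[[[0,0.05,0.4,0,0,0,1],[0,0,0.6,0,0,0,1],[0,0,0.6,0,0,0,1],[0,0,0.3,0,0,0,1],[0,0,0.1,0,0,0,1],[0,0,0,0,0,0,0.4],[0,0,0,0,0,0,0.2],[0,0,0,0,0,0,0.2],[0,0,0,0,0,0,0.2],[0,0,0,0,0,0,0.2],[0,0,0,0,0,0,0.2]]]' 45
python3 -m jog '[[[0,0,-0.1,0,0,0,0.2],[0,0,-0.3,0,0,0,0.2],[0,0,-0.6,0,0,0,0.2],[0,0,-0.6,0,0,0,0.2],[0,0,-0.6,0,0,0,0.2],[0,0,-0.2,0,0,-0.0052,0.2],[0,0,0,0,0,0,0.2],[0,0,0,0,0,0,0.2]]]' 
python3 plan.py 544 -293 140 92.66
```

```text
time: 14.82
tool_pos: [547.6, 290.5, 43.9]
tcp_rot: [179.9, -0.1, 90.8]
ft_force: [-1.3, -0.5, 6.5]
finger_gap: 47.5
time: 15.82
tool_pos: [545.7, 289.6, 160.6]
tcp_rot: [-179.9, 0.1, 92.7]
ft_force: [0.2, 0.1, -1.5]
finger_gap: 46.9
t 15.82 pos [545.7 289.6 160.6] rot [-1.7987e+02  5.0000e-02  9.2670e+01] F [ 0.2  0.1 -1.5] gap 46.9 j [23. 13. 87. -0. 81. 21.]
shift units [-11.637  -0.577   0.424] after turn [-11.638  -0.575   0.412] turn units [-0.0004  0.0001  0.    ]
```

```bash
python3 -m jog '[[[-0.4,-0.04,0,0,0,0,0.2],[-0.8,-0.04,0,0,0,0,0.2],[-0.8,-0.04,0,0,0,0,0.2],[-0.8,-0.04,0,0,0,0,0.2],[-0.8,-0.04,0,0,0,0,0.2],[-0.8,-0.04,0,0,0,0,0.2],[-0.8,-0.04,0,0,0,0,0.2],[-0.8,-0.04,0,0,0,0,0.2],[-0.8,-0.04,0,0,0,0,0.2],[-0.8,-0.04,0,0,0,0,0.2],[-0.8,-0.04,0,0,0,0,0.2],[-0.8,-0.04,0,0,0,0,0.2]]]' >/dev/null
python3 -m jog '[[[-0.8,-0.04,0,0,0,0,0.2],[-0.8,-0.04,0,0,0,0,0.2],[-0.64,-0.02,0.2,0,0,0,0.2],[-0.3,0,0.4,0,0,0,0.2],[-0.1,0,0.5,0,0,0,0.2],[0,0,0.5,0,0,0,0.2],[0,0,0.3,0,0,0,0.2],[0,0,0,0,0,0,0.2]]]' 
python3 plan.py 544 -293 41 92.66
```

```text
time: 18.32
tool_pos: [543.8, -301.4, 64.9]
tcp_rot: [-179.8, -0.1, 92.7]
ft_force: [-0.7, 0.5, -1.6]
finger_gap: 46.9
t 18.32 pos [ 543.8 -301.4   64.9] rot [-1.7981e+02 -1.4000e-01  9.2700e+01] F [-0.7  0.5 -1.6] gap 46.9 j [-34.  19.  90.   0.  71. -36.]
shift units [0.167 0.014 0.479] after turn [0.168 0.012 0.479] turn units [-0.0005 -0.0004  0.0001]
```

```bash
python3 -m jog '[[[0.15,0.01,0,0,0,0,0.2],[0.015,0,0.2,0,0,0,0.2],[0,0,0.15,0,0,0,0.2],[0,0,0.07,0,0,0,0.2],[0,0,0.03,0,0,0,0.2],[0,0,0,0,0,0,0.2],[0,0,0,0,0,0,0.2]]]' 
python3 plan.py 544 -293 41 92.66
```

```text
time: 19.2
tool_pos: [545.6, -294.6, 45.1]
tcp_rot: [180.0, 0.0, 92.7]
ft_force: [0.0, -0.5, -0.5]
finger_gap: 47.1
t 19.2 pos [ 545.6 -294.6   45.1] rot [1.7998e+02 2.0000e-02 9.2670e+01] F [ 0.  -0.5 -0.5] gap 47.1 j [-33.  20.  92.  -0.  69. -36.]
shift units [ 0.034 -0.03   0.082] after turn [ 0.034 -0.03   0.082] turn units [0.0001 0.0001 0.    ]
```

```bash
python3 -m jog '[[[0.02,-0.02,0.04,0,0,0,0.2],[0,0,0.03,0,0,0,0.2],[0,0,0.02,0,0,0,0.2],[0,0,0,0,0,0,0.2],[0,0,0,0,0,0,0.2]]]'
```

```text
time: 19.82
tool_pos: [544.3, -293.6, 41.0]
tcp_rot: [-180.0, 0.0, 92.7]
ft_force: [-3.5, 0.8, 5.1]
finger_gap: 47.1
```

```bash
python3 -m jog '[[[0,0,0,0,0,0,0.75],[0,0,0,0,0,0,1],[0,0,0,0,0,0,1],[0,0,0,0,0,0,1],[0,0,-0.4,0,0,0,1],[0,0,-0.8,0,0,0,1],[0,0,-0.8,0,0,0,1],[0,0,-0.2,0,0,0,1],[0,0,0,0,0,0,1],[0,0,0,0,0,0,1]]]' 
python3 plan.py 531.8 221.5 150 92.66
python3 - <<'E'
from h import *
p,d=snapshot("wrist"); cv2.imwrite("pics/w5.png",cv2.resize(p[100:480,100:540,::-1],(440,380)))
E
```

```text
time: 21.08
tool_pos: [543.6, -293.0, 148.8]
tcp_rot: [-179.9, -0.1, 92.7]
ft_force: [-0.5, -0.7, 0.6]
finger_gap: 85.4
t 21.07 pos [ 543.6 -293.   148.8] rot [-1.7989e+02 -8.0000e-02  9.2680e+01] F [-0.5 -0.7  0.6] gap 85.4 j [-33.  13.  88.   0.  79. -36.]
shift units [ 1.0289e+01  2.4600e-01 -1.0000e-02] after turn [10.289  0.243 -0.024] turn units [-0.0003 -0.0002  0.0001]
```

View pics/w5.png

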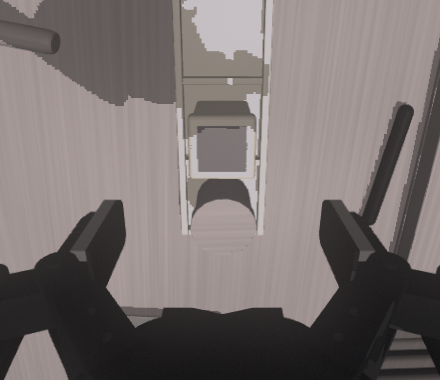

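The square box is in compartment 2 at crop (222,148), aligned, with the short pot at (222,215). Next is the necked jar.

```bash
python3 -m jog '[[[0.5,0.02,0,0,0,0,1],[0.9,0.02,0,0,0,0,1],[0.9,0.02,0,0,0,0,1],[0.9,0.02,0,0,0,0,1],[0.9,0.02,0,0,0,0,1],[0.9,0.02,0,0,0,0,1],[0.9,0.02,0,0,0,0,1],[0.9,0.02,0,0,0,0,1],[0.9,0.02,0,0,0,0,1],[0.9,0.02,0,0,0,0,1],[0.9,0.02,0,0,0,0,1],[0.5,0.02,0,0,0,0,1]]]' >/dev/null
python3 -m jog '[[[0.29,0,0,0,0,0,1],[0,0,0,0,0,0,1],[0,0,0,0,0,0,1]]]' >/dev/null
python3 plan.py 532 221.3 60 92.66
python3 - <<'E'
from h import *
c=camera_params("wrist"); p,d=snapshot("wrist"); cv2.imwrite("pics/w6.png",p[:,:,::-1])
P=cloud(d,c)
for z,x,y in((83,531,222),(91,514,156)):
  T=P[(d>0)&(abs(P[...,2]-z)<4)&(np.hypot(P[...,0]-x,P[...,1]-y)<32)]
  if len(T)>20: print(len(T),cv2.minEnclosingCircle(np.ascontiguousarray(T[:,:2],dtype=np.float32)))
# necked jar profile: half-width seen against height
T=P[(d>0)&(np.hypot(P[...,0]-532,P[...,1]-221.5)<30)]
for z in range(36,84,4):
  q=T[abs(T[:,2]-z)<2]
  if len(q)>5: print(z,np.percentile(np.hypot(q[:,0]-532,q[:,1]-221.5),95).round(1),end='; ')
E
```

```text
t 23.0 pos [532.1 220.2 150. ] rot [-1.7997e+02  3.0000e-02  9.2650e+01] F [-0.5  0.  -0.1] gap 85.5 j [17.  7. 95. -0. 79. 15.]
shift units [ 2.300e-02 -1.000e-03  1.801e+00] after turn [ 0.022 -0.002  1.801] turn units [-0.0001  0.0001 -0.    ]
2138 ((532.2848510742188, 220.90682983398438), 17.97556495666504)
3441 ((514.51513671875, 154.6367950439453), 25.194738388061523)
36 24.6; 40 24.8; 44 24.2; 48 21.7; 52 18.8; 56 16.4; 60 17.1; 64 17.6; 68 17.6; 72 17.6; 76 17.5; 80 17.4;
```

```bash
python3 -m jog '[[[0.015,0,0.4,0,0,0,1],[0,0,0.6,0,0,0,1],[0,0,0.5,0,0,0,1],[0,0,0.25,0,0,0,1],[0,0,0.1,0,0,0,1],[0,0,0,0,0,0,0.3],[0,0,0,0,0,0,0.1],[0,0,0,0,0,0,0.1],[0,0,0,0,0,0,0.1],[0,0,0,0,0,0,0.1],[0,0,0,0,0,0,0.1],[0,0,0,0,0,0,0.1]]]' 45
python3 -m jog '[[[0,0,-0.1,0,0,0,0.1],[0,0,-0.3,0,0,0,0.1],[0,0,-0.6,0,0,0,0.1],[0,0,-0.6,0,0,0,0.1],[0,0,-0.6,0,0,0,0.1],[0,0,-0.3,0,0,0,0.1],[0,0,0,0,0,0,0.1],[0,0,0,0,0,0,0.1]]]' 
python3 plan.py 540.6 -221 175 92.66
```

```text
time: 24.55
tool_pos: [532.9, 222.1, 59.0]
tcp_rot: [179.9, -0.0, 92.7]
ft_force: [-1.4, -0.4, 5.9]
finger_gap: 34.9
time: 25.55
tool_pos: [531.5, 221.5, 181.3]
tcp_rot: [-179.9, 0.0, 92.7]
ft_force: [-0.4, 0.1, -2.6]
finger_gap: 34.5
t 25.55 pos [531.5 221.5 181.3] rot [-1.7988e+02  3.0000e-02  9.2680e+01] F [-0.4  0.1 -2.6] gap 34.5 j [18.  5. 93. -0. 82. 15.]
shift units [-8.849 -0.231  0.132] after turn [-8.849 -0.229  0.126] turn units [-0.0003  0.0001  0.    ]
```

```bash
python3 -m jog '[[[-0.4,-0.02,0,0,0,0,0.1],[-0.8,-0.02,0,0,0,0,0.1],[-0.8,-0.02,0,0,0,0,0.1],[-0.8,-0.02,0,0,0,0,0.1],[-0.8,-0.02,0,0,0,0,0.1],[-0.8,-0.02,0,0,0,0,0.1],[-0.8,-0.02,0,0,0,0,0.1],[-0.8,-0.02,0,0,0,0,0.1],[-0.8,-0.02,0,0,0,0,0.1],[-0.8,-0.02,0,0,0,0,0.1],[-0.8,-0.02,0,0,0,0,0.1],[-0.4,-0.01,0,0,0,0,0.1]]]' >/dev/null
python3 -m jog '[[[-0.05,0,0.3,0,0,0,0.1],[0,0,0.5,0,0,0,0.1],[0,0,0.6,0,0,0,0.1],[0,0,0.5,0,0,0,0.1],[0,0,0.3,0,0,0,0.1],[0,0,0.05,0,0,0,0.1],[0,0,0,0,0,0,0.1],[0,0,0,0,0,0,0.1]]]' 
python3 plan.py 540.6 -221 57 92.66
```

```text
time: 28.05
tool_pos: [542.4, -221.2, 71.7]
tcp_rot: [179.9, 0.1, 92.7]
ft_force: [0.4, 0.3, -2.6]
finger_gap: 34.7
t 28.05 pos [ 542.4 -221.2   71.7] rot [1.7989e+02 7.0000e-02 9.2690e+01] F [ 0.4  0.3 -2.6] gap 34.7 j [-27.  13.  97.  -0.  70. -30.]
shift units [ 0.006 -0.036  0.293] after turn [ 0.005 -0.035  0.293] turn units [0.0003 0.0002 0.0001]
```

```bash
python3 -m jog '[[[0,-0.025,0.15,0,0,0,0.1],[0,0,0.07,0,0,0,0.1],[0,0,0.04,0,0,0,0.1],[0,0,0.02,0,0,0,0.1],[0,0,0,0,0,0,0.1],[0,0,0,0,0,0,0.1]]]'
```

```text
time: 28.8
tool_pos: [540.3, -220.9, 56.4]
tcp_rot: [180.0, 0.0, 92.7]
ft_force: [0.3, -0.2, -1.7]
finger_gap: 34.7
```

```bash
python3 -m jog '[[[0,0,0.02,0,0,0,0.1],[0,0,0.015,0,0,0,0.1],[0,0,0,0,0,0,0.1],[0,0,0,0,0,0,0.1]]]'
```

```text
time: 29.3
tool_pos: [540.5, -221.2, 56.0]
tcp_rot: [180.0, 0.0, 92.7]
ft_force: [-5.7, 1.3, 10.1]
finger_gap: 34.5
```

```bash
python3 -m jog '[[[0,0,-0.01,0,0,0,0.6],[0,0,0,0,0,0,1],[0,0,0,0,0,0,1],[0,0,0,0,0,0,1],[0,0,-0.4,0,0,0,1],[0,0,-0.8,0,0,0,1],[0,0,-0.8,0,0,0,1],[0,0,-0.2,0,0,0,1],[0,0,0,0,0,0,1],[0,0,0,0,0,0,1]]]' 
python3 plan.py 514.3 155.2 160 92.66
python3 - <<'E'
from h import *
p,d=snapshot("wrist"); cv2.imwrite("pics/w7.png",cv2.resize(p[100:480,100:540,::-1],(440,380)))
E
```

```text
time: 30.55
tool_pos: [539.4, -220.4, 163.7]
tcp_rot: [-179.9, -0.1, 92.7]
ft_force: [-0.2, 0.2, -0.8]
finger_gap: 85.7
t 30.55 pos [ 539.4 -220.4  163.7] rot [-1.7989e+02 -6.0000e-02  9.2680e+01] F [-0.2  0.2 -0.8] gap 85.7 j [-27.   7.  93.  -0.  80. -30.]
shift units [ 7.528 -0.15   0.083] after turn [ 7.528 -0.153  0.074] turn units [-0.0003 -0.0002  0.0001]
```

View pics/w7.png

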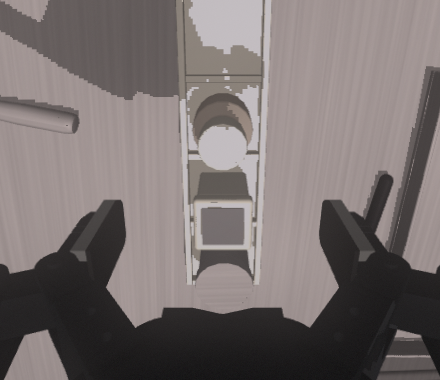

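The necked jar stands upright in compartment 3 at crop (222,135). Last is the tall pot.

```bash
python3 -m jog '[[[0.4,-0.02,0,0,0,0,1],[0.85,-0.015,0,0,0,0,1],[0.85,-0.015,0,0,0,0,1],[0.85,-0.015,0,0,0,0,1],[0.85,-0.015,0,0,0,0,1],[0.85,-0.015,0,0,0,0,1],[0.85,-0.015,0,0,0,0,1],[0.85,-0.015,0,0,0,0,1],[0.85,-0.015,0,0,0,0,1],[0.33,-0.015,0,0,0,0,1],[0,0,0,0,0,0,1],[0,0,0,0,0,0,1]]]' >/dev/null
python3 plan.py 514.3 155.2 64 92.66
python3 - <<'E'
from h import *
c=camera_params("wrist"); p,d=snapshot("wrist")
P=cloud(d,c)
T=P[(d>0)&(abs(P[...,2]-91)<4)&(np.hypot(P[...,0]-514,P[...,1]-156)<32)]
print(len(T),cv2.minEnclosingCircle(np.ascontiguousarray(T[:,:2],dtype=np.float32)))
E
```

```text
t 32.1 pos [514.7 153.9 164.7] rot [-1.7997e+02  4.0000e-02  9.2660e+01] F [ 0.7  0.3 -0.7] gap 85.4 j [ 11.   0. 100.  -0.  80.   9.]
shift units [ 0.027 -0.006  2.014] after turn [ 0.026 -0.007  2.014] turn units [-0.0001  0.0001 -0.    ]
4001 ((514.5704345703125, 154.54141235351562), 25.20655632019043)
```

```bash
python3 -m jog '[[[0.02,0,0.4,0,0,0,1],[0,0,0.6,0,0,0,1],[0,0,0.6,0,0,0,1],[0,0,0.3,0,0,0,1],[0,0,0.11,0,0,0,1],[0,0,0,0,0,0,0.4],[0,0,0,0,0,0,0.2],[0,0,0,0,0,0,0.2],[0,0,0,0,0,0,0.2],[0,0,0,0,0,0,0.2],[0,0,0,0,0,0,0.2]]]' 45
python3 -m jog '[[[0,0,-0.1,0,0,0,0.2],[0,0,-0.3,0,0,0,0.2],[0,0,-0.6,0,0,0,0.2],[0,0,-0.6,0,0,0,0.2],[0,0,-0.6,0,0,0,0.2],[0,0,-0.2,0,0,0,0.2],[0,0,0,0,0,0,0.2],[0,0,0,0,0,0,0.2]]]' 
python3 plan.py 537.2 -149.2 185 92.66
```

```text
time: 33.52
tool_pos: [515.8, 156.2, 66.2]
tcp_rot: [179.9, -0.0, 92.7]
ft_force: [-2.4, -0.5, 7.0]
finger_gap: 48.3
time: 34.52
tool_pos: [514.0, 155.7, 183.0]
tcp_rot: [-179.9, 0.0, 92.7]
ft_force: [-0.4, -0.3, -2.2]
finger_gap: 48.2
t 34.52 pos [514.  155.7 183. ] rot [-1.7987e+02  2.0000e-02  9.2680e+01] F [-0.4 -0.3 -2.2] gap 48.2 j [11. -1. 99. -0. 82.  9.]
shift units [-6.113  0.179 -0.038] after turn [-6.113  0.181 -0.04 ] turn units [-0.0004  0.0001  0.0001]
```

```bash
python3 -m jog '[[[-0.4,0.02,0,0,0,0,0.2],[-0.8,0.02,0,0,0,0,0.2],[-0.8,0.02,0,0,0,0,0.2],[-0.8,0.02,0,0,0,0,0.2],[-0.8,0.02,0,0,0,0,0.2],[-0.8,0.02,0,0,0,0,0.2],[-0.8,0.02,0,0,0,0,0.2],[-0.6,0.02,0,0,0,0,0.2],[-0.3,0.01,0,0,0,0,0.2],[0,0,0,0,0,0,0.2]]]' >/dev/null
python3 -m jog '[[[0,0,0.4,0,0,0,0.2],[0,0,0.6,0,0,0,0.2],[0,0,0.6,0,0,0,0.2],[0,0,0.4,0,0,0,0.2],[0,0,0.1,0,0,0,0.2],[0,0,0,0,0,0,0.2],[0,0,0,0,0,0,0.2]]]' 
python3 plan.py 537.2 -149 64 92.66
```

```text
time: 36.65
tool_pos: [538.6, -148.7, 81.0]
tcp_rot: [179.9, 0.1, 92.7]
ft_force: [-0.3, 0.7, -1.7]
finger_gap: 48.1
t 36.65 pos [ 538.6 -148.7   81. ] rot [1.7987e+02 5.0000e-02 9.2690e+01] F [-0.3  0.7 -1.7] gap 48.1 j [-21.   8. 101.   0.  71. -23.]
shift units [-0.004 -0.029  0.339] after turn [-0.005 -0.028  0.339] turn units [0.0004 0.0001 0.0001]
```

```bash
python3 -m jog '[[[0,-0.02,0.18,0,0,0,0.2],[0,0,0.08,0,0,0,0.2],[0,0,0.05,0,0,0,0.2],[0,0,0.02,0,0,0,0.2],[0,0,0,0,0,0,0.2],[0,0,0,0,0,0,0.2]]]'
```

```text
time: 37.4
tool_pos: [536.7, -148.5, 63.3]
tcp_rot: [180.0, 0.0, 92.7]
ft_force: [-2.2, -0.2, 2.9]
finger_gap: 48.0
```

Touchdown: the force rose from −1.7 N to +2.9 N. I'll release, retreat up and back, then check.

```bash
python3 -m jog '[[[0,0,0.005,0,0,0,0.2],[0,0,0,0,0,0,0.7],[0,0,0,0,0,0,1],[0,0,0,0,0,0,1],[0,0,-0.4,0,0,0,1],[0,0,-0.8,0,0,0,1],[0,0,-0.8,0,0,0,1],[0,0,-0.8,0,0,0,1]]]' 
python3 -m jog '[[[0.8,0,0,0,0,0,1],[0.8,0,0,0,0,0,1],[0.8,0,0,0,0,0,1],[0.8,0,0,0,0,0,1],[0.8,0,0,0,0,0,1],[0.8,0,0,0,0,0,1],[0.4,0,0,0,0,0,1],[0,0,0,0,0,0,1],[0,0,0,0,0,0,1]]]'
python3 - <<'E'
from h import *
H=dict(short=((547.3,-364.8),54),square=((544,-293),66),necked=((540.6,-221),80),tall=((537.2,-149),88))
o=np.array([541.8,-257.5])
for n in ("scene","side"):
    c=camera_params(n); p,d=snapshot(n); P=cloud(d,c)
    cv2.imwrite(f"pics/{n}9.png",cv2.resize((p[180:300,90:320] if n=="scene" else p[110:250,250:370])[:,:,::-1],None,fx=3,fy=3,interpolation=2))
    for k,(xy,h) in H.items():
        m=(d>0)&(abs(P[...,2]-h)<4)&(np.hypot(P[...,0]-xy[0],P[...,1]-xy[1])<36); T=P[m]
        if len(T)<20: print(n,k,len(T)); continue
        cc,r=cv2.minEnclosingCircle(np.ascontiguousarray(T[:,:2],dtype=np.float32))
        A=np.c_[T[:,:2]-T[:,:2].mean(0),np.ones(len(T))]; s=np.linalg.lstsq(A,T[:,2],rcond=None)[0]
        q=np.array(cc)-o; print(n,k,"rack xy",(q@[.9989,.0464]).round(1),(q@[-.0464,.9989]).round(1),"r",round(r,1),"ztop",np.median(T[:,2]).round(1),"tilt deg",np.degrees(np.arctan(s[:2])).round(1))
E
```

```text
time: 38.4
tool_pos: [536.8, -148.5, 205.8]
tcp_rot: [179.9, 0.0, 92.7]
ft_force: [0.7, -1.5, 1.0]
finger_gap: 85.3
time: 39.52
tool_pos: [524.7, 110.8, 203.7]
tcp_rot: [179.9, 0.0, 92.7]
ft_force: [0.9, -0.2, -0.5]
finger_gap: 85.4
scene short rack xy 2.7 -110.2 r 28.6 ztop 51.7 tilt deg [-0.4  0.3]
scene square rack xy 1.5 -36.9 r 32.1 ztop 64.4 tilt deg [-0.3 -0.1]
scene necked rack xy 1.0 36.3 r 18.4 ztop 78.3 tilt deg [0.5 0.1]
scene tall rack xy -1.2 109.8 r 26.0 ztop 86.8 tilt deg [-0.1  0.6]
side short 0
side square 0
side necked 0
side tall rack xy -3.6 110.7 r 25.6 ztop 87.9 tilt deg [ 0.4 -2.9]
```

View pics/scene9.png

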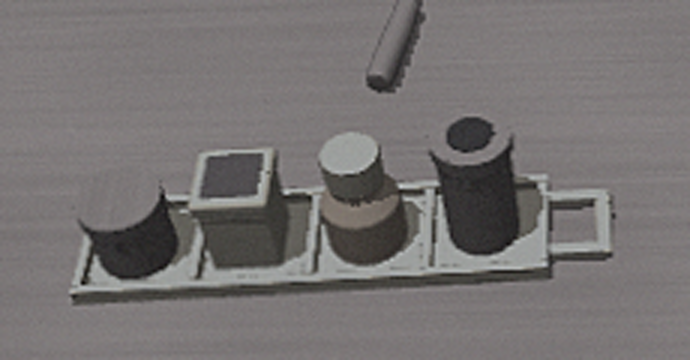

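View pics/side9.png

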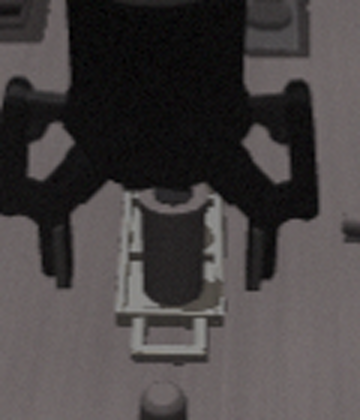

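```bash
python3 -c "
from bench import job
print(job.hand_in())"
```

```text
the job is handed in; nothing more can be done
None
```

All four pots are in the fridge rack in reverse order, and I handed the job in at about 40 s of the 106 s allowed. Counting from the compartment farthest from the rack's tab, they stand short, square, necked, tall.

- **Position and flatness:** the last scene-camera check put each pot within about 3 mm of its compartment centre. Lid tops were 1–2 mm below nominal, which matches the camera's table offset. Lid tilts were 0.6° or less.
- **Gripper:** it was open and about 0.2 m above the surface, well clear of everything.
- **Disagreement:** the side camera could not see the short, square and necked pots because the arm was in the way. It read a 2.9° tilt on the tall pot from a partly hidden lid. I did not trust that reading, because the scene view gave 0.6° and the pot looks upright in both pictures.

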